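# Lay the standing rail blank down on the sawing board, against its cleat

### The job

A wooden rail blank stands on end on the sawing board. With the fingertips only, tip it over to the robot's left along the board and let its top down gently, without dropping it, so that it lies flat on its broad face with the pencil-marked end sticking out past the left end of the board; then push it sideways until its long edge is tight against the cleat along the board's far side, ready for sawing. Do not grip it or lift its foot off the board, and leave everything else where it is.

Things in the scene. Friction and masses are not known exactly. Their poses are not given: they have to be found in the camera images.
- blank: wooden rail blank, 290 mm long, 70 wide, 30 thick, about 0.42 kg, upright on the right part of the sawing board. Origin: centre of its foot (lower end). Own z runs up its length to the pencil-marked end, x across its width towards the cleat, y through its thickness to the side it must fall to; x, y within 8 deg of the board's. Once tipped: z along the board's +y, y down.
- blank_toe (a point): middle of the foot edge over which the blank tips: 15 mm from the foot's centre along the blank's own +y, at the foot.
- blank_line (a point): point on the blank's centre line level with the pencil line drawn round it, 250 mm from the foot (40 mm below the upper end).
- blank_edge_foot (a point): point on the blank's narrow side that faces the cleat (35 mm from its centre line along its own +x), 20 mm from the foot.
- blank_edge_mid (a point): point on the same narrow side, 180 mm from the foot.
- sawing_board: sawing board screwed to the bench: plywood base 200 mm (x) by 240 mm (y), top 38 mm above the bench, on battens. Origin: below the base's centre, at bench height; x towards the cleat, y along the cleat to the left end, z up. The left end (y = +120 mm) has nothing under its last 40 mm; beyond it, in line with the blank, the bench is clear.
- cleat (a point): the cleat (stop), a wooden strip on the far (+x) edge of the board, over its whole 240 mm, 35 mm wide, 32 mm high above the base. This point: middle of its straight near face, at the base's top (65 mm along the board's +x from its origin, 38 mm up).
- offcut: small wood offcut, 22 x 48 x 30 mm high, on the board's near right corner; leave alone. Origin: centre of its underside.
- glue_bottle: white glue bottle with an orange cap, 60 mm across, 190 mm tall, standing to the right of the board; leave alone. Origin: centre of its underside.
- tenon_saw: tenon saw with a brass back and a wooden handle, lying flat beyond the cleat, 370 mm long; leave alone. Origin: at the front of the handle, at bench height; the blade runs 270 mm along its +x.
- try_square: try square, wooden stock 130 x 26 x 18 mm (along its x) and steel blade 185 mm (along its +y), lying flat to the left of the board on the robot's side; leave alone. Origin: under the centre of the stock.
- drill: cordless drill standing on its battery, 215 mm tall, to the right of the board; leave alone. Origin: centre of its underside.
- battery: loose battery pack, 115 x 75 x 62 mm, on the robot's side of the board to the right; leave alone. Origin: centre of its underside.
- clamp: F-clamp lying on its side, 400 mm long, well to the left; leave alone. Origin: under the middle of its bar.

How it is judged:
By the outcome, as a careful person would: the job done as asked, in the order asked, and still so for the second after the job is handed in, with the robot touching nothing.
It also fails if it takes over 72 s, if anything falls off the work surface, if the arm or the gripper's body presses on something with over 40 N, if the wrist force passes 120 N, or if a joint passes its speed limit or range.

### The arm

A 6-joint arm with a two-finger parallel gripper is mounted at the origin on the work surface. World frame = base frame: x ahead of the robot, y to its left, z up, the work surface at z = 0. Lengths are in m, angles in rad, forces in N, time in s.
With the tool pointing down it reaches from about 0.3 to 0.875 m from the base axis. Payload 6.4 kg.
Tool frame: the origin (TCP) lies midway between the tips of the shut fingers; the grasp point (between the pads) lies 19 mm behind it; z points along the fingers, y is the line along which they close (so a half turn about z gives the same grasp; the last joint's range is limited). The gripper opens to 85 mm and grips with 20 to 120 N. Pads are 22 mm wide; open, the fingers measure 114 mm over their backs; the gripper's body (76 mm by 85 mm) begins 54 mm behind the grasp point. The pads swing forward as they close: fully open they stand 13 mm farther back than shut.
Start: joints at [-1.359, 0.181, 1.607, -0, 1.354, -0.206], TCP at [0.233, -0.526, 0.231] pointing down, gripper open.
Joint ranges: [-2.99, 2.99], [-0.89, 2.07], [0.3, 2.58], [-1.14, 4.28], [0, 2.63], [-3.12, 3.12]. Speed limits (rad/s): [2.57, 2.57, 3.01, 3.14, 3.14, 3.14].

### API

Orientations are given as a 3x3 rotation matrix whose columns are the frame's x, y, z axes.
In Python, from rig import robot gives the robot as it stands. The module is installed in compiled form; this text tells all that it offers.
- The arm moves only by the shell command python3 -m handwheel 'ROWS' [OPENING] [FORCE]. ROWS is a JSON object of lists of equal length, an entry for each row: "linear": the shift along the tool's x, y, z in m, a list of three; "angular": the turn, a rotation vector about the tool's x, y, z in degrees, a list of three. In form: {"linear": [[dx, dy, dz], ...], "angular": [[ax, ay, az], ...]}. A call has 1 to 12 rows; each row is the pose to reach, as a shift and turn from the pose commanded when the call began, along the tool's axes at that moment; what a row does not reach only later rows make up. A row lasts 1/8 s, in which the tool goes at most 62.5 mm and 10.7 degrees, less where a joint would pass 70% of its speed; a pose out of reach is approached as far as the arm can. A call with a gripper value outside its range is refused whole. OPENING is the finger opening in m, from 0 to 0.0854, set as the call begins (- or left out, the last holds). The fingers move at their own pace and stop on an object; FORCE is the grip in N (left out, the last holds). Time passes only in rows, so rows that repeat a pose let the fingers close. It gives the time, the measured TCP pose, the force, the opening and the grip force at its end, in the units of the state.
- robot.state(): the state, without advancing time (a new reading comes with each control period).
- robot.get_image(name): name is "side" or "top"; returns a dict with "img" (420x560x3 uint8, blue, green, red), "camera_matrix" (3x3 intrinsics, pixels), "xyz" and "orientation" of the camera in the world. Camera axes: x right, y up, looking along -z (the intrinsics and any distortion apply to the point x, -y, -z); pixel columns grow to the right and rows downward; lengths in m; the calibration is good to about 2 mm. A picture is of the moment at which its call begins. There is no depth.
- robot.job_done(): hands the job in; it is judged then, once.
Trained networks look in a picture, given as the dict that the camera call returned (one of the last four; its "shot" number tells which), for a name from the list of things; names that differ only in an ending like _2 or _b are one class to them, and where a whole thing is asked for, a point or a joint stands for the part that bears it (a point fixed in the world has none). Each returns a list of dicts, best first, with "p" (0 to 1); they miss things now and then, are a little off and sometimes report something else, mostly with a low value. They report only what shows in the picture. A call takes as long as a camera call.
- robot.look_for(picture, query): "location" ([x, y, z] in m, in world coordinates, good to about 4 mm: the middle of the surface that is visible of it).
- robot.tip_of(picture, query): "location" ([x, y, z] in m, in world coordinates, good to about 4 mm: a listed point, or the origin of a listed thing).
The state is a dict: "clock": time; "joints": joint angles; "joint_velocities": joint speeds; "joint_torque": joint torques, N m; "position": TCP position; "eef_rot": TCP orientation; "ft_force": force on the tool from outside, world axes, zero at the start; "torque": the same for the moment, N m; "opening": finger opening in m; "finger_force": force on a finger pad.
Only numpy, scipy, OpenCV 4.12 (cv2) and the standard library are available. Lean on these libraries where they do the work, as an engineer would, in place of code of your own. Each camera call takes 0.05 s, during which the arm holds its last target. There are 200 camera calls.

## Working session

There is one attempt and no reset: what is moved stays moved. The work goes in short steps, Python scripts to look and compute and a shell command to move; the robot and the scene stay as the last step left them, time stands still between calls to the robot, and variables do not carry over. Pictures are saved under pics/ and viewed, at most 10 in all, crops included, and the job is handed in when it is done.

```bash
mkdir -p pics; cat > h.py <<'E'
from rig import robot
import numpy as np, cv2
def det(names,cams=("side","top"),save=None):
    for c in cams:
        im=robot.get_image(c)
        if save: cv2.imwrite(f"pics/{save}_{c}.png",im["img"])
        print(c,np.round(im["xyz"],3))
        for n in names:
            r=robot.tip_of(im,n)[:2]
            print(" ",n,[(np.round(d["location"],3).tolist(),round(d["p"],2)) for d in r])
E
python3 - <<'E'
from h import *
det(["blank","blank_toe","blank_line","blank_edge_foot","blank_edge_mid","sawing_board","cleat","offcut","glue_bottle","drill","battery","try_square","tenon_saw"],save="a")
s=robot.state();print(s["position"],np.round(s["eef_rot"],3),s["clock"],s["ft_force"])
E
```

```text
side [-0.185  0.959  1.314]
  blank [([0.539, -0.069, 0.039], 0.91)]
  blank_toe [([0.54, -0.055, 0.038], 0.76)]
  blank_line [([0.54, -0.067, 0.29], 0.84), ([0.377, -0.17, 0.001], 0.35)]
  blank_edge_foot [([0.57, -0.065, 0.055], 0.87)]
  blank_edge_mid [([0.572, -0.068, 0.214], 0.84)]
  sawing_board [([0.554, 0.017, 0.003], 0.56)]
  cleat [([0.624, 0.015, 0.037], 0.69)]
  offcut [([0.54, -0.058, 0.039], 0.56), ([0.576, -0.068, 0.212], 0.56)]
  glue_bottle [([0.59, -0.2, 0.002], 0.64)]
  drill []
  battery [([0.375, -0.168, 0.004], 0.54)]
  try_square [([0.419, 0.227, 0.002], 0.86)]
  tenon_saw [([0.69, 0.005, 0.001], 0.88)]
top [0.459 0.015 1.494]
  blank [([0.537, -0.067, 0.036], 0.83), ([0.594, -0.199, -0.002], 0.24)]
  blank_toe []
  blank_line [([0.538, -0.068, 0.288], 0.89), ([0.539, -0.067, 0.037], 0.69)]
  blank_edge_foot [([0.572, -0.065, 0.058], 0.73), ([0.538, -0.067, 0.038], 0.7)]
  blank_edge_mid [([0.576, -0.066, 0.221], 0.84), ([0.697, 0.008, -0.001], 0.42)]
  sawing_board [([0.556, 0.02, 0.0], 0.6)]
  cleat [([0.623, 0.016, 0.04], 0.74)]
  offcut [([0.47, -0.042, 0.042], 0.66), ([0.538, -0.068, 0.039], 0.15)]
  glue_bottle [([0.59, -0.203, -0.0], 0.74)]
  drill [([0.457, -0.382, -0.001], 0.61), ([0.573, -0.065, 0.22], 0.47)]
  battery [([0.458, -0.38, 0.0], 0.25)]
  try_square [([0.419, 0.224, 0.0], 0.81)]
  tenon_saw [([0.698, 0.006, -0.0], 0.91)]
[ 0.23332883 -0.52554836  0.23129684] [[ 0.914  0.406  0.   ]
 [ 0.406 -0.914 -0.   ]
 [-0.     0.    -1.   ]] 1.4 [ 0.52570225  0.25304235 -0.59292713]
```

View pics/a_top.png

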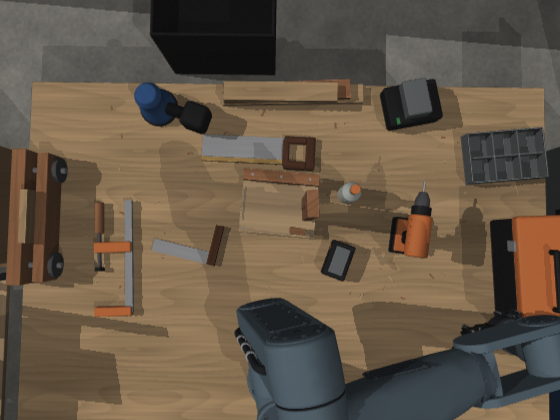

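View pics/a_side.png

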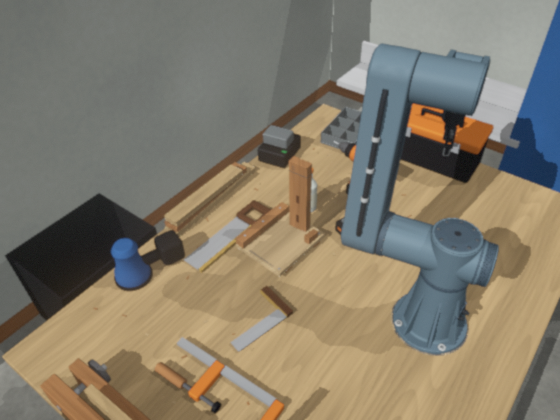

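The top view shows the board at about (240–318, 170–235), the blank's top at (312, 205), the bottle at (349, 191), the battery at (338, 260) and the square at (190, 247). The side view shows the blank upright at (300, 195), with the offcut at (313, 235). I'll enlarge the board to measure yaws.

```bash
python3 - <<'E'
import cv2
i=cv2.imread("pics/a_top.png")[160:245,230:330]
cv2.imwrite("pics/crop.png",cv2.resize(i,None,fx=7,fy=7,interpolation=cv2.INTER_CUBIC))
E
```

```text
(no output)
```

View pics/crop.png

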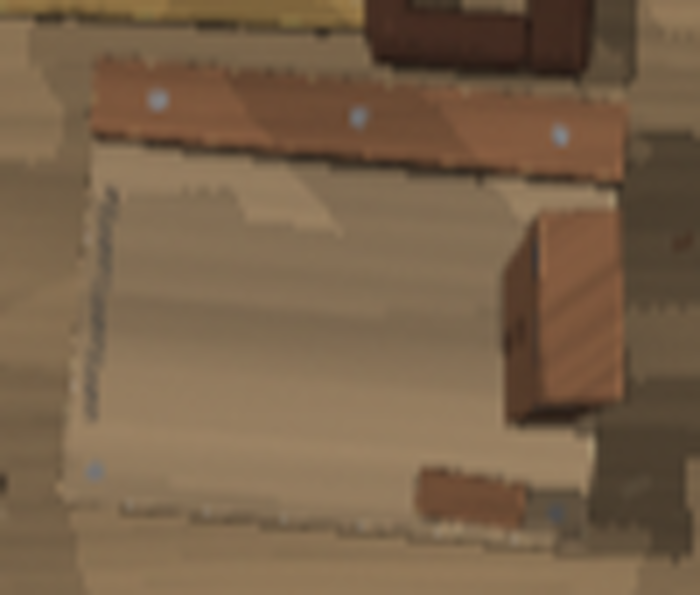

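The cleat screws run from (158,100) to (560,134) in the crop, which gives a board yaw of about -5°. The blank's left edge, (540,214) to (538,413), is near vertical, so its yaw is about 0–2° in world. The plan is to straddle the top loosely with the open fingers. The rear finger pushes and the front finger catches and lowers. Then I push sideways with the fingers shut.

```bash
python3 -m handwheel '{"linear":[[0,0,-0.06],[0,0,-0.12],[0,0,-0.19],[0.045,-0.03,-0.19],[0.095,-0.06,-0.19],[0.145,-0.09,-0.19],[0.195,-0.12,-0.19],[0.245,-0.15,-0.19],[0.295,-0.18,-0.19],[0.345,-0.215,-0.19],[0.395,-0.25,-0.19],[0.435,-0.275,-0.19]],"angular":[[0,0,0],[0,0,0],[0,0,0],[0,0,3],[0,0,6],[0,0,9],[0,0,12],[0,0,15],[0,0,18],[0,0,21],[0,0,23],[0,0,24]]}' 0.046 20
python3 -c "
from h import *
s=robot.state();print(s['position'],np.round(s['eef_rot'],3),s['clock'],np.round(s['joints'],3))"
```

```text
clock: 2.9
position: [0.5202, -0.0953, 0.4216]
eef_rot: [[1.0, -0.0, 0.001], [-0.0, -1.0, -0.0], [0.001, 0.0, -1.0]]
ft_force: [-0.0, 0.0, 0.5]
opening: 0.0459
finger_force: 0.0
[ 0.52016296 -0.09533389  0.42156938] [[ 1.    -0.     0.001]
 [-0.    -1.    -0.   ]
 [ 0.001  0.    -1.   ]] 2.9 [-0.406 -0.014  1.441  0.     1.714  1.165]
```

```bash
python3 -m handwheel '{"linear":[[0.002,-0.05,0],[0.004,-0.1,0],[0.006,-0.15,0],[0.008,-0.2,0.03],[0.01,-0.25,0.08],[0.016,-0.28,0.13],[0.016,-0.3,0.18],[0.016,-0.3,0.22],[0.016,-0.3,0.22],[0.016,-0.3,0.22]],"angular":[[-8,0,0],[-16,0,0],[-24,0,0],[-32,0,0],[-40,0,0],[-48,0,0],[-56,0,0],[-62,0,0],[-62,0,0],[-62,0,0]]}'
python3 -c "
from h import *
s=robot.state();print(np.round(s['joints'],3))"
```

```text
clock: 4.15
position: [0.5368, 0.2024, 0.2038]
eef_rot: [[1.0, -0.004, 0.0], [-0.002, -0.472, -0.882], [0.003, 0.882, -0.472]]
ft_force: [0.3, -0.4, 1.4]
opening: 0.046
finger_force: 0.0
[ 0.57   0.7    1.306 -0.869  1.805  2.242]
```

```bash
python3 -m handwheel '{"linear":[[0,-0.04,0.021],[0,-0.08,0.042],[0,-0.12,0.064],[0,-0.13,0.069],[0,-0.13,0.069]],"angular":[[0,0,0],[0,0,0],[0,0,0],[0,0,0],[0,0,0]]}'
python3 - <<'E'
from h import *
s=robot.state();print(np.round(s['joints'],3))
cv2.imwrite("pics/b.png",robot.get_image("side")["img"])
E
```

```text
clock: 4.78
position: [0.5375, 0.2028, 0.0575]
eef_rot: [[1.0, -0.005, 0.0], [-0.002, -0.472, -0.882], [0.004, 0.882, -0.472]]
ft_force: [-0.7, 0.7, 0.3]
opening: 0.0458
finger_force: 0.0
[ 0.57   0.917  1.283 -0.843  1.678  2.392]
```

View pics/b.png

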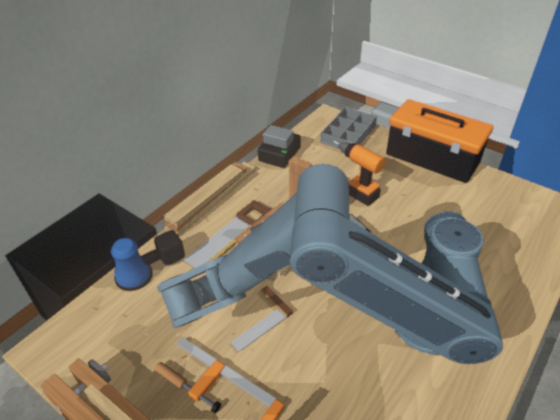

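```bash
python3 -m handwheel '{"linear":[[0,0.053,-0.028],[0,0.106,-0.057],[0,0.159,-0.085],[0,0.212,-0.113],[0,0.265,-0.142],[0,0.318,-0.170],[0,0.346,-0.117],[0,0.374,-0.064],[0,0.402,-0.011],[0.001,0.43,0.042],[0.001,0.447,0.069],[0.001,0.447,0.069]],"angular":[[0,0,0],[4,0,0],[10,0,0],[17,0,0],[24,0,0],[31,0,0],[38,0,0],[45,0,0],[52,0,0],[59,0,0],[61.8,0,0],[61.8,0,0]]}' 0.06
python3 - <<'E'
from h import *
s=robot.state();print(np.round(s['joints'],3),np.round(s["eef_rot"],3).tolist())
det(["blank","blank_line","offcut"])
E
```

```text
clock: 6.32
position: [0.5356, -0.0719, 0.4196]
eef_rot: [[1.0, -0.007, 0.004], [-0.007, -1.0, -0.006], [0.005, 0.006, -1.0]]
ft_force: [-0.4, -0.2, -0.0]
opening: 0.0602
finger_force: 0.0
[-0.351  0.01   1.421 -0.004  1.704  1.226] [[1.0, -0.007, 0.004], [-0.007, -1.0, -0.006], [0.005, 0.006, -1.0]]
side [-0.185  0.959  1.314]
  blank [([0.38, -0.17, -0.001], 0.51)]
  blank_line [([0.537, -0.068, 0.293], 0.62)]
  offcut [([0.469, -0.041, 0.034], 0.69)]
top [0.459 0.015 1.494]
  blank [([0.538, -0.063, 0.038], 0.48)]
  blank_line [([0.536, -0.067, 0.29], 0.47)]
  offcut [([0.46, -0.38, -0.002], 0.73), ([0.467, -0.039, 0.04], 0.5)]
```

```bash
python3 -m handwheel '{"linear":[[0.002,-0.004,0.03],[0.002,-0.004,0.06],[0.002,-0.004,0.085],[0.002,-0.004,0.105],[0.002,-0.004,0.125],[0.002,-0.004,0.125]],"angular":[[0,0,0],[0,0,0],[0,0,0],[0,0,0],[0,0,0],[0,0,0]]}' 0.06
python3 - <<'E'
from h import *
im=robot.get_image("side");R=im["img"]
cv2.imwrite("pics/c.png",cv2.resize(R[120:260,230:390],None,fx=5,fy=4,interpolation=cv2.INTER_CUBIC))
E
```

```text
clock: 7.48
position: [0.5374, -0.0638, 0.2896]
eef_rot: [[1.0, 0.0, -0.004], [0.0, -1.0, -0.002], [-0.004, 0.002, -1.0]]
ft_force: [-0.6, 0.2, 0.2]
opening: 0.06
finger_force: 0.0
```

View pics/c.png

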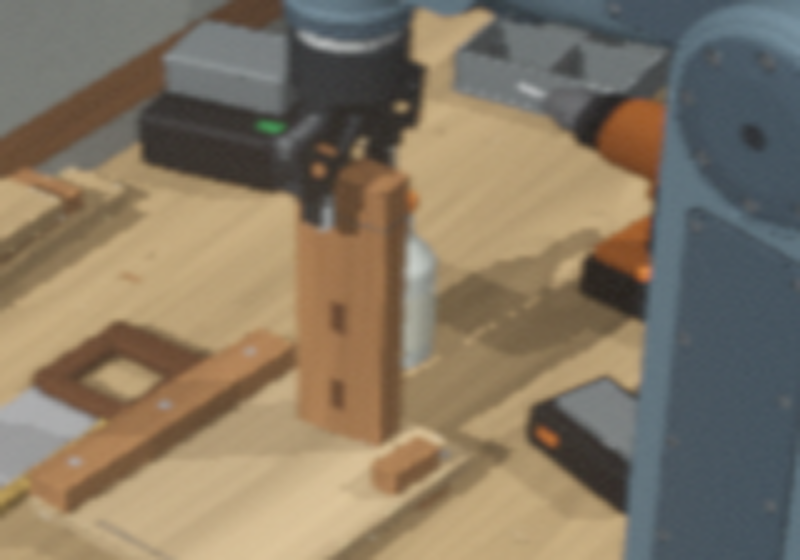

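The fingers straddle the blank's top at (370, 190) with the front finger on the mortised face, and nothing else is touched. Next I compute the tipping arc.

```bash
cat >> h.py <<'E'
T=np.array([-0.053,0.038])
def plan(thetas,h=0.022,amax=62,s0=0.037,s1=0.028):
    for i in range(3):
        s=robot.state(); print(np.round(s["position"],4),s["clock"])
    R=np.array(s["eef_rot"]);P=np.array(s["position"])
    a0=np.degrees(np.arctan2(-R[1,2],-R[2,2])); print("alpha",a0,np.round(R[:,0],3), s["ft_force"])
    for th in thetas:
        t=np.radians(th);a=t*amax/90;sd=s0+(s1-s0)*th/90
        E=T+0.29*np.array([np.sin(t),np.cos(t)])
        C=E+h*np.array([-np.cos(a),np.sin(a)])-sd*np.array([np.sin(a),np.cos(a)])
        d=R.T@(np.array([0.538,C[0],C[1]])-P)
        print(th,np.round(C,3),"lin",np.round(d,3).tolist(),"ax",round(-(np.degrees(a)-a0),1))
E
python3 - <<'E'
from h import *
plan([3,4,5,6,7,8,9,10,11,12,13,14])
E
```

```text
[ 0.5381 -0.0641  0.291 ] 7.525
[ 0.5381 -0.0641  0.291 ] 7.525
[ 0.5381 -0.0641  0.291 ] 7.525
alpha 0.17516357137264937 [ 1.     0.    -0.001] [ 0.31496123 -0.53024508  0.22856485]
3 [-0.061  0.292] lin [-0.0, -0.003, -0.001] ax -1.9
4 [-0.057  0.292] lin [-0.0, -0.008, -0.001] ax -2.6
5 [-0.052  0.292] lin [-0.0, -0.012, -0.001] ax -3.3
6 [-0.047  0.292] lin [-0.0, -0.017, -0.001] ax -4.0
7 [-0.043  0.292] lin [-0.0, -0.021, -0.001] ax -4.6
8 [-0.038  0.291] lin [-0.0, -0.026, -0.0] ax -5.3
9 [-0.033  0.291] lin [-0.0, -0.031, -0.0] ax -6.0
10 [-0.029  0.29 ] lin [-0.0, -0.035, 0.0] ax -6.7
11 [-0.024  0.29 ] lin [-0.0, -0.04, 0.001] ax -7.4
12 [-0.02   0.289] lin [-0.0, -0.044, 0.001] ax -8.1
13 [-0.015  0.289] lin [-0.0, -0.049, 0.002] ax -8.8
14 [-0.01   0.288] lin [-0.0, -0.054, 0.003] ax -9.5
```

```bash
python3 -m handwheel '{"linear":[[0,0,0],[0,0,0],[0,-0.003,-0.001],[0,-0.008,-0.001],[0,-0.012,-0.001],[0,-0.017,-0.001],[0,-0.021,-0.001],[0,-0.026,0],[0,-0.03,0],[0,-0.035,0],[0,-0.04,0.001],[0,-0.042,0.001]],"angular":[[0,0,0],[-1,0,0],[-2,0,0],[-2.6,0,0],[-3.3,0,0],[-4,0,0],[-4.6,0,0],[-5.3,0,0],[-6,0,0],[-6.7,0,0],[-7.4,0,0],[-7.7,0,0]]}' 0.044
python3 - <<'E'
from h import *
det(["blank","blank_line","blank_edge_mid","blank_toe"])
plan([12,14,16,18,20,22,24,26,28,30,32,34])
E
```

```text
clock: 9.02
position: [0.5383, -0.0223, 0.29]
eef_rot: [[1.0, -0.0, -0.0], [-0.0, -0.99, -0.138], [-0.0, 0.138, -0.99]]
ft_force: [0.1, 0.3, -0.1]
opening: 0.0438
finger_force: 0.1
side [-0.185  0.959  1.314]
  blank [([0.539, -0.067, 0.041], 0.87), ([0.416, 0.228, 0.005], 0.42)]
  blank_line [([0.534, -0.015, 0.287], 0.55)]
  blank_edge_mid [([0.573, -0.034, 0.214], 0.91)]
  blank_toe [([0.536, -0.055, 0.039], 0.72)]
top [0.459 0.015 1.494]
  blank [([0.535, -0.065, 0.041], 0.42)]
  blank_line []
  blank_edge_mid []
  blank_toe [([0.541, -0.055, 0.037], 0.49)]
[ 0.5384 -0.023   0.2902] 9.525
[ 0.5384 -0.023   0.2902] 9.525
[ 0.5384 -0.023   0.2902] 9.525
alpha 7.898774535707998 [ 1.    -0.001  0.   ] [-0.16514677  1.6142087   0.23127044]
12 [-0.02   0.289] lin [-0.0, -0.003, 0.0] ax -0.4
14 [-0.01   0.288] lin [-0.0, -0.013, 0.001] ax -1.7
16 [-0.001  0.286] lin [-0.0, -0.022, 0.001] ax -3.1
18 [0.008 0.284] lin [-0.0, -0.031, 0.002] ax -4.5
20 [0.016 0.282] lin [-0.0, -0.04, 0.003] ax -5.9
22 [0.025 0.279] lin [-0.0, -0.049, 0.004] ax -7.3
24 [0.034 0.276] lin [-0.001, -0.058, 0.006] ax -8.6
26 [0.043 0.273] lin [-0.001, -0.067, 0.008] ax -10.0
28 [0.051 0.269] lin [-0.001, -0.076, 0.011] ax -11.4
30 [0.059 0.265] lin [-0.001, -0.085, 0.014] ax -12.8
32 [0.068 0.261] lin [-0.001, -0.094, 0.017] ax -14.1
34 [0.076 0.256] lin [-0.001, -0.102, 0.02] ax -15.5
```

The blank is leaning about 12°, resting on the front finger, and the toe hasn't moved. I'll keep lowering it.

```bash
python3 -m handwheel '{"linear":[[0,-0.003,0],[0,-0.013,0.001],[0,-0.022,0.001],[0,-0.031,0.002],[0,-0.04,0.003],[0,-0.049,0.004],[0,-0.058,0.006],[0,-0.067,0.008],[0,-0.076,0.011],[0,-0.085,0.014],[0,-0.094,0.017],[0,-0.102,0.02]],"angular":[[-0.4,0,0],[-1.7,0,0],[-3.1,0,0],[-4.5,0,0],[-5.9,0,0],[-7.3,0,0],[-8.6,0,0],[-10,0,0],[-11.4,0,0],[-12.8,0,0],[-14.1,0,0],[-15.5,0,0]]}'
python3 - <<'E'
from h import *
det(["blank","blank_line","blank_toe"])
plan([34,36,38,40,42,44,46,48,50,52,54,56,58])
E
```

```text
clock: 11.02
position: [0.5384, 0.076, 0.2559]
eef_rot: [[1.0, -0.001, -0.001], [-0.001, -0.917, -0.399], [-0.0, 0.399, -0.917]]
ft_force: [0.5, 0.7, -1.4]
opening: 0.0444
finger_force: 0.6
side [-0.185  0.959  1.314]
  blank [([0.539, -0.066, 0.045], 0.84), ([0.457, -0.381, -0.001], 0.53)]
  blank_line [([0.534, 0.074, 0.252], 0.66)]
  blank_toe [([0.539, -0.056, 0.036], 0.73)]
top [0.459 0.015 1.494]
  blank [([0.536, -0.065, 0.047], 0.56), ([0.469, -0.036, 0.042], 0.51)]
  blank_line [([0.532, 0.075, 0.258], 0.68)]
  blank_toe [([0.538, -0.055, 0.036], 0.94)]
[0.5386 0.075  0.2567] 11.425
[0.5386 0.075  0.2567] 11.425
[0.5386 0.075  0.2567] 11.425
alpha 23.401007477793886 [ 1.    -0.002  0.   ] [ 0.24864491  0.79794159 -1.29107307]
34 [0.076 0.256] lin [-0.001, -0.001, 0.0] ax -0.0
36 [0.083 0.252] lin [-0.001, -0.01, 0.001] ax -1.4
38 [0.091 0.246] lin [-0.001, -0.019, 0.003] ax -2.8
40 [0.099 0.241] lin [-0.001, -0.028, 0.005] ax -4.2
42 [0.106 0.235] lin [-0.001, -0.037, 0.007] ax -5.5
44 [0.113 0.23 ] lin [-0.001, -0.046, 0.01] ax -6.9
46 [0.12  0.223] lin [-0.001, -0.054, 0.013] ax -8.3
48 [0.127 0.217] lin [-0.001, -0.063, 0.016] ax -9.7
50 [0.133 0.21 ] lin [-0.001, -0.072, 0.019] ax -11.0
52 [0.139 0.204] lin [-0.001, -0.08, 0.023] ax -12.4
54 [0.145 0.197] lin [-0.001, -0.088, 0.027] ax -13.8
56 [0.151 0.189] lin [-0.001, -0.096, 0.032] ax -15.2
58 [0.156 0.182] lin [-0.001, -0.104, 0.036] ax -16.6
```

```bash
python3 -m handwheel '{"linear":[[0,-0.01,0.001],[-0.001,-0.019,0.003],[-0.001,-0.028,0.005],[-0.001,-0.037,0.007],[-0.001,-0.046,0.01],[-0.001,-0.054,0.013],[-0.001,-0.063,0.016],[-0.001,-0.072,0.019],[-0.001,-0.08,0.023],[-0.001,-0.088,0.027],[-0.001,-0.096,0.032],[-0.001,-0.104,0.036]],"angular":[[-1.4,0,0],[-2.8,0,0],[-4.2,0,0],[-5.5,0,0],[-6.9,0,0],[-8.3,0,0],[-9.7,0,0],[-11,0,0],[-12.4,0,0],[-13.8,0,0],[-15.2,0,0],[-16.6,0,0]]}'
python3 - <<'E'
from h import *
T[0]=-0.055
det(["blank","blank_line","blank_toe"])
plan([58,60,62,64,66,68,70,72,74,76,78,80])
E
```

```text
clock: 12.92
position: [0.5375, 0.1569, 0.1815]
eef_rot: [[1.0, -0.001, -0.001], [-0.001, -0.765, -0.644], [-0.0, 0.644, -0.765]]
ft_force: [0.2, 0.2, -2.2]
opening: 0.044
finger_force: 0.9
side [-0.185  0.959  1.314]
  blank [([0.535, -0.061, 0.051], 0.64)]
  blank_line [([0.53, 0.152, 0.182], 0.79)]
  blank_toe [([0.536, -0.056, 0.038], 0.95)]
top [0.459 0.015 1.494]
  blank [([0.456, -0.38, 0.001], 0.34)]
  blank_line []
  blank_toe [([0.542, -0.054, 0.038], 0.7)]
[0.5378 0.1563 0.1826] 13.325
[0.5378 0.1563 0.1826] 13.325
[0.5378 0.1563 0.1826] 13.325
alpha 39.98908043572622 [ 1.    -0.002  0.001] [ 0.24459904  0.53974368 -2.5790597 ]
58 [0.154 0.182] lin [0.0, 0.001, 0.002] ax 0.0
60 [0.159 0.174] lin [0.0, -0.008, 0.005] ax -1.3
62 [0.164 0.166] lin [0.0, -0.016, 0.007] ax -2.7
64 [0.169 0.158] lin [0.0, -0.025, 0.011] ax -4.1
66 [0.173 0.15 ] lin [0.0, -0.033, 0.014] ax -5.5
68 [0.177 0.142] lin [0.0, -0.042, 0.018] ax -6.9
70 [0.18  0.134] lin [0.0, -0.05, 0.022] ax -8.2
72 [0.184 0.125] lin [0.0, -0.058, 0.026] ax -9.6
74 [0.187 0.116] lin [0.0, -0.066, 0.031] ax -11.0
76 [0.19  0.108] lin [0.0, -0.074, 0.036] ax -12.4
78 [0.192 0.099] lin [0.0, -0.081, 0.041] ax -13.7
80 [0.194 0.09 ] lin [0.0, -0.089, 0.047] ax -15.1
```

```bash
python3 -m handwheel '{"linear":[[0,-0.004,0.003],[0,-0.008,0.005],[-0.001,-0.016,0.007],[-0.002,-0.025,0.011],[-0.003,-0.033,0.014],[-0.003,-0.042,0.018],[-0.004,-0.05,0.022],[-0.004,-0.058,0.026],[-0.005,-0.066,0.031],[-0.005,-0.074,0.036],[-0.005,-0.081,0.041],[-0.005,-0.089,0.047]],"angular":[[-0.6,0,0],[-1.3,0,0],[-2.7,0,0],[-4.1,0,0],[-5.5,0,0],[-6.9,0,0],[-8.2,0,0],[-9.6,0,0],[-11,0,0],[-12.4,0,0],[-13.7,0,0],[-15.1,0,0]]}'
python3 - <<'E'
from h import *
T[0]=-0.055
det(["blank_line","blank_toe"],cams=("side",))
plan([80,81,82,83,84,85,86,87,88,89,90,90.5,91,91.5])
E
```

```text
clock: 14.82
position: [0.5329, 0.1948, 0.0887]
eef_rot: [[1.0, -0.001, -0.0], [-0.001, -0.571, -0.821], [0.001, 0.821, -0.571]]
ft_force: [-0.1, 1.7, -1.7]
opening: 0.0443
finger_force: 7.3
side [-0.185  0.959  1.314]
  blank_line [([0.53, 0.19, 0.094], 0.41)]
  blank_toe []
[0.5323 0.1946 0.0881] 14.975
[0.5323 0.1946 0.0881] 14.975
[0.5323 0.1946 0.0881] 14.975
alpha 55.185539327705655 [ 1.    -0.001 -0.001] [ 0.20949553  0.34830511 -1.37515163]
80 [0.194 0.09 ] lin [0.006, 0.002, -0.001] ax 0.1
81 [0.195 0.085] lin [0.006, -0.003, 0.001] ax -0.6
82 [0.196 0.081] lin [0.006, -0.007, 0.003] ax -1.3
83 [0.197 0.076] lin [0.006, -0.011, 0.005] ax -2.0
84 [0.197 0.072] lin [0.006, -0.015, 0.007] ax -2.7
85 [0.198 0.067] lin [0.006, -0.019, 0.009] ax -3.4
86 [0.199 0.063] lin [0.006, -0.023, 0.011] ax -4.1
87 [0.199 0.058] lin [0.006, -0.027, 0.014] ax -4.7
88 [0.199 0.053] lin [0.006, -0.031, 0.016] ax -5.4
89 [0.2   0.049] lin [0.006, -0.035, 0.018] ax -6.1
90 [0.2   0.044] lin [0.006, -0.039, 0.021] ax -6.8
90.5 [0.2   0.042] lin [0.006, -0.041, 0.022] ax -7.2
91 [0.2  0.04] lin [0.006, -0.043, 0.023] ax -7.5
91.5 [0.2   0.037] lin [0.006, -0.045, 0.024] ax -7.8
```

The pad force rose to 7 N, possibly a pinch from the relative tilt. I'll widen the opening while compensating with the tool, then continue down.

```bash
python3 -m handwheel '{"linear":[[0,0.003,-0.001],[0,0.004,-0.001],[0,0.001,0],[0,-0.003,0.001],[0,-0.007,0.003],[0,-0.011,0.005],[0,-0.015,0.007],[0,-0.019,0.009]],"angular":[[0,0,0],[0,0,0],[-0.6,0,0],[-1.3,0,0],[-2,0,0],[-2.7,0,0],[-3.4,0,0],[-4,0,0]]}' 0.052
python3 - <<'E'
from h import *
T[0]=-0.055
det(["blank_line","blank_edge_mid"],cams=("side",))
plan([85,86,87,88,89,90,90.5,91,91.5],h=0.026)
cv2.imwrite("pics/d.png",cv2.resize(robot.get_image("side")["img"][180:320,160:320],None,fx=5,fy=4,interpolation=cv2.INTER_CUBIC))
E
```

```text
clock: 15.98
position: [0.5326, 0.198, 0.0676]
eef_rot: [[1.0, -0.0, -0.001], [-0.001, -0.513, -0.859], [-0.0, 0.859, -0.513]]
ft_force: [-1.0, -0.3, -2.9]
opening: 0.0517
finger_force: 1.1
side [-0.185  0.959  1.314]
  blank_line []
  blank_edge_mid []
[0.5324 0.1981 0.0676] 16.125
[0.5324 0.1981 0.0676] 16.125
[0.5324 0.1981 0.0676] 16.125
alpha 59.12885549680278 [ 1.    -0.001 -0.001] [-0.30034988 -0.37811037 -2.77789377]
85 [0.196 0.071] lin [0.006, 0.004, 0.0] ax 0.6
86 [0.197 0.066] lin [0.006, -0.001, 0.002] ax -0.1
87 [0.197 0.062] lin [0.006, -0.005, 0.004] ax -0.8
88 [0.197 0.057] lin [0.006, -0.009, 0.006] ax -1.5
89 [0.198 0.052] lin [0.006, -0.013, 0.008] ax -2.2
90 [0.198 0.048] lin [0.006, -0.017, 0.01] ax -2.9
90.5 [0.198 0.046] lin [0.006, -0.019, 0.011] ax -3.2
91 [0.198 0.043] lin [0.006, -0.021, 0.012] ax -3.6
91.5 [0.198 0.041] lin [0.006, -0.023, 0.013] ax -3.9
```

View pics/d.png

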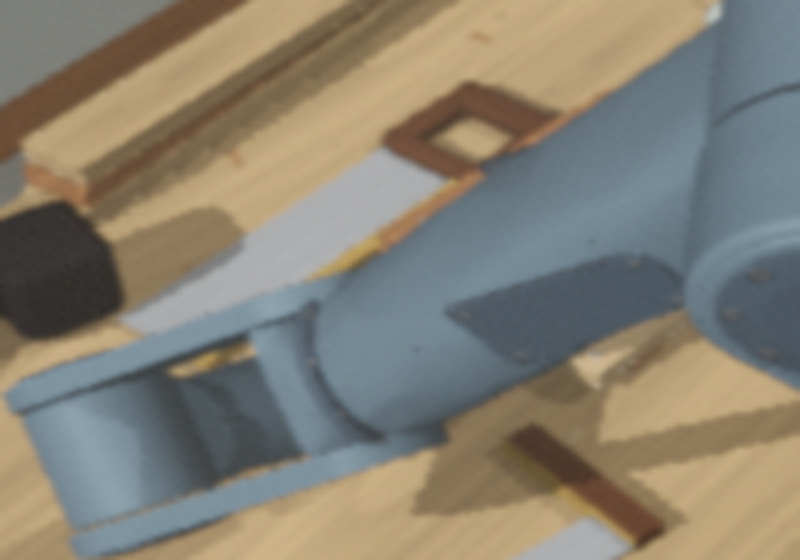

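The arm hides the blank in this view, so I'll go by force: about 2 N of support on the lower finger. I'll lower slowly to release it.

```bash
python3 -m handwheel '{"linear":[[0,-0.002,0.001],[0,-0.004,0.003],[0,-0.006,0.004],[0,-0.008,0.005],[0,-0.01,0.006],[0,-0.012,0.007],[0,-0.014,0.008],[0,-0.016,0.009],[0,-0.017,0.01],[0,-0.018,0.0105],[0,-0.018,0.0105]],"angular":[[-0.3,0,0],[-0.7,0,0],[-1,0,0],[-1.4,0,0],[-1.8,0,0],[-2.1,0,0],[-2.5,0,0],[-2.8,0,0],[-3,0,0],[-3.2,0,0],[-3.2,0,0]]}'
python3 - <<'E'
from h import *
det(["blank","blank_line","blank_edge_mid","blank_edge_foot"],cams=("top","side"),save="e")
s=robot.state();print(s["position"],s["ft_force"],s["finger_force"])
E
```

```text
clock: 17.55
position: [0.5327, 0.1982, 0.0474]
eef_rot: [[1.0, -0.001, -0.001], [-0.001, -0.464, -0.886], [0.0, 0.886, -0.464]]
ft_force: [-0.3, 0.4, -0.2]
opening: 0.0519
finger_force: 0.0
top [0.459 0.015 1.494]
  blank [([0.538, -0.057, 0.051], 0.93), ([0.538, -0.057, 0.039], 0.43)]
  blank_line [([0.528, 0.196, 0.054], 0.83), ([0.566, 0.126, 0.054], 0.56)]
  blank_edge_mid [([0.567, 0.128, 0.053], 0.93)]
  blank_edge_foot [([0.573, -0.035, 0.052], 0.57)]
side [-0.185  0.959  1.314]
  blank []
  blank_line []
  blank_edge_mid []
  blank_edge_foot []
[0.53264934 0.19831463 0.04731657] [-0.24025676  0.05620783  0.20541791] 0.0
```

```bash
python3 -c "
import cv2
i=cv2.imread('pics/e_top.png')[150:270,180:340]
cv2.imwrite('pics/e2.png',cv2.resize(i,None,fx=5,fy=5,interpolation=cv2.INTER_CUBIC))"
```

```text
(no output)
```

View pics/e2.png

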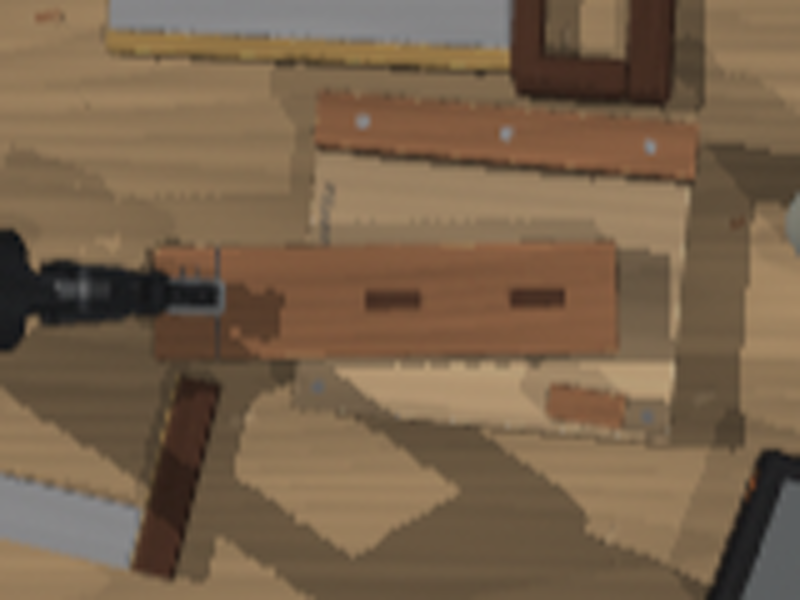

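The blank lies flat with no load on the fingers. Its edges run from (150,245) to (617,245) in the crop, the pencil line is at (217,300) left of the board end at (315,200), and the offcut is untouched. I'll withdraw along the finger axis.

```bash
python3 -m handwheel '{"linear":[[0,-0.002,0],[0,-0.002,-0.02],[0,-0.002,-0.045],[0,-0.002,-0.075],[0,0.042,-0.098],[0,0.087,-0.121],[0,0.13,-0.145],[0,0.13,-0.145],[0,0.13,-0.145],[0,0.13,-0.145],[0,0.13,-0.145],[0,0.13,-0.145]],"angular":[[0,0,0],[0,0,0],[0,0,0],[0,0,0],[6,0,0],[14,0,0],[23,0,0],[32,0,0],[41,0,0],[50,0,0],[58,0,0],[62.3,0,0]]}'
python3 - <<'E'
from h import *
det(["blank","blank_line","blank_edge_mid","blank_edge_foot","blank_toe","cleat","offcut","try_square"])
s=robot.state();print(s["position"],np.round(s["eef_rot"],3).tolist(),s["ft_force"])
E
```

```text
clock: 19.55
position: [0.5332, 0.2665, 0.2319]
eef_rot: [[1.0, -0.001, 0.002], [-0.001, -1.0, 0.004], [0.002, -0.004, -1.0]]
ft_force: [0.1, 0.9, -0.6]
opening: 0.052
finger_force: 0.0
side [-0.185  0.959  1.314]
  blank [([0.538, -0.059, 0.054], 0.97), ([0.379, 0.501, -0.002], 0.21)]
  blank_line [([0.525, 0.194, 0.055], 0.56)]
  blank_edge_mid [([0.57, 0.125, 0.048], 0.82)]
  blank_edge_foot [([0.57, -0.038, 0.056], 0.66)]
  blank_toe [([0.538, -0.058, 0.04], 0.63)]
  cleat [([0.622, 0.015, 0.036], 0.59)]
  offcut [([0.472, -0.039, 0.036], 0.54)]
  try_square [([0.417, 0.225, 0.003], 0.68)]
top [0.459 0.015 1.494]
  blank [([0.536, -0.056, 0.054], 0.61)]
  blank_line [([0.528, 0.192, 0.056], 0.79), ([0.38, 0.497, -0.004], 0.34)]
  blank_edge_mid [([0.566, 0.125, 0.056], 0.63)]
  blank_edge_foot [([0.574, -0.036, 0.053], 0.74)]
  blank_toe [([0.539, -0.057, 0.039], 0.78)]
  cleat [([0.621, 0.015, 0.036], 0.95)]
  offcut [([0.568, 0.128, 0.054], 0.54), ([0.468, -0.04, 0.037], 0.48)]
  try_square [([0.419, 0.224, -0.002], 0.93), ([0.458, -0.38, 0.001], 0.66)]
[0.53274058 0.26622009 0.229798  ] [[1.0, -0.001, 0.0], [-0.001, -1.0, -0.0], [0.0, 0.0, -1.0]] [0.94441733 0.23656567 0.71750257]
```

The blank's yaw is +2.4° and the cleat's is -4.8°, so the foot corner will touch first and the push squares it. I'll shut the fingers and go down on the near side at y≈0.08.

```bash
python3 -m handwheel '{"linear":[[-0.02,0.05,0],[-0.04,0.1,0],[-0.06,0.15,0],[-0.073,0.186,0],[-0.073,0.186,0.05],[-0.073,0.186,0.1],[-0.073,0.186,0.14],[-0.073,0.186,0.165],[-0.073,0.186,0.182],[-0.073,0.186,0.182]],"angular":[[0,0,1],[0,0,3],[0,0,4.8],[0,0,4.8],[0,0,4.8],[0,0,4.8],[0,0,4.8],[0,0,4.8],[0,0,4.8],[0,0,4.8]]}' 0
python3 - <<'E'
from h import *
robot.get_image("top")
s=robot.state();print(s["position"],np.round(s["eef_rot"],3).tolist(),s["ft_force"],s["opening"])
E
```

```text
clock: 21.7
position: [0.4584, 0.0803, 0.0467]
eef_rot: [[0.996, -0.085, -0.003], [-0.085, -0.996, 0.0], [-0.003, 0.0, -1.0]]
ft_force: [0.1, -0.4, -0.4]
opening: 0.0002
finger_force: 0.0
[0.45929147 0.08027758 0.04769055] [[0.996, -0.085, -0.001], [-0.085, -0.996, 0.0], [-0.001, 0.0, -1.0]] [0.55654718 0.63000013 0.33126332] -1.3081466757346e-05
```

```bash
python3 -m handwheel '{"linear":[[0.01,0,0],[0.018,0,0],[0.024,0,0],[0.029,0,0],[0.034,0,0],[0.039,0,0],[0.044,0,0],[0.049,0,0],[0.054,0,0],[0.059,0,0],[0.064,0,0],[0.068,0,0]],"angular":[[0,0,0],[0,0,0],[0,0,0],[0,0,0],[0,0,0],[0,0,0],[0,0,0],[0,0,0],[0,0,0],[0,0,0],[0,0,0],[0,0,0]]}'
python3 - <<'E'
from h import *
det(["blank","blank_line","blank_edge_mid","blank_edge_foot"],cams=("top","side"))
s=robot.state();print(s["position"],s["ft_force"])
E
```

```text
clock: 23.25
position: [0.5256, 0.075, 0.0473]
eef_rot: [[0.996, -0.085, -0.004], [-0.085, -0.996, 0.001], [-0.004, -0.0, -1.0]]
ft_force: [-7.8, 1.5, 5.1]
opening: -0.0
finger_force: 3.3
top [0.459 0.015 1.494]
  blank [([0.559, -0.064, 0.053], 0.7), ([0.559, -0.066, 0.037], 0.62)]
  blank_line [([0.581, 0.186, 0.058], 0.89)]
  blank_edge_mid [([0.612, 0.114, 0.054], 0.64)]
  blank_edge_foot [([0.597, -0.049, 0.052], 0.86)]
side [-0.185  0.959  1.314]
  blank [([0.556, -0.064, 0.055], 0.68)]
  blank_line [([0.585, 0.188, 0.056], 0.61)]
  blank_edge_mid [([0.611, 0.109, 0.048], 0.61)]
  blank_edge_foot [([0.595, -0.049, 0.052], 0.97)]
[0.52710995 0.07450256 0.04761795] [-1.73591024 -0.24238773 -1.55286482]
```

```bash
python3 -m handwheel '{"linear":[[0.003,0,0],[0.006,0,0],[0.009,0,0],[0.012,0,0],[0.014,0,0],[0.015,0,0],[0.016,0,0],[0.0165,0,0]],"angular":[[0,0,0],[0,0,0],[0,0,0],[0,0,0],[0,0,0],[0,0,0],[0,0,0],[0,0,0]]}'
python3 -m handwheel '{"linear":[[0.0005,0,0],[0.001,0,0],[0.0015,0,0]],"angular":[[0,0,0],[0,0,0],[0,0,0]]}'
python3 -m handwheel '{"linear":[[0.0005,0,0],[0.001,0,0]],"angular":[[0,0,0],[0,0,0]]}'
```

```text
clock: 24.75
position: [0.5419, 0.0732, 0.0477]
eef_rot: [[0.996, -0.084, -0.004], [-0.084, -0.996, -0.0], [-0.004, 0.0, -1.0]]
ft_force: [-10.9, -0.3, 7.4]
opening: 0.0002
finger_force: 5.5
clock: 25.12
position: [0.5419, 0.0732, 0.0477]
eef_rot: [[0.996, -0.084, -0.007], [-0.084, -0.996, -0.0], [-0.007, 0.001, -1.0]]
ft_force: [-17.4, -1.6, 13.3]
opening: 0.0
finger_force: 8.5
clock: 25.38
position: [0.542, 0.0732, 0.0477]
eef_rot: [[0.996, -0.084, -0.01], [-0.084, -0.996, -0.0], [-0.01, 0.001, -1.0]]
ft_force: [-21.2, -0.3, 17.3]
opening: -0.0002
finger_force: 10.5
```

```bash
python3 -m handwheel '{"linear":[[-0.003,0,0],[-0.02,0,0],[-0.045,0,0],[-0.07,0,0],[-0.08,0,-0.05],[-0.085,0,-0.1],[-0.085,0,-0.15],[-0.085,0,-0.15]],"angular":[[0,0,0],[0,0,0],[0,0,0],[0,0,0],[0,0,0],[0,0,0],[0,0,0],[0,0,0]]}'
python3 - <<'E'
from h import *
det(["blank","blank_line","blank_edge_mid","blank_edge_foot","offcut","cleat"],cams=("top","side"),save="f")
i=cv2.imread('pics/f_top.png')[150:250,190:330]
j=cv2.imread('pics/f_side.png')[170:300,180:330]
cv2.imwrite('pics/f2.png',np.hstack([cv2.resize(i,(400,300),interpolation=cv2.INTER_CUBIC),cv2.resize(j,(400,300),interpolation=cv2.INTER_CUBIC)]))
E
```

```text
clock: 26.38
position: [0.4656, 0.0799, 0.2033]
eef_rot: [[0.996, -0.085, 0.012], [-0.085, -0.996, -0.001], [0.012, -0.0, -1.0]]
ft_force: [0.3, 0.0, -0.6]
opening: 0.0
finger_force: 0.0
top [0.459 0.015 1.494]
  blank [([0.57, -0.063, 0.053], 0.58)]
  blank_line [([0.598, 0.185, 0.057], 0.74), ([0.628, 0.112, 0.055], 0.16)]
  blank_edge_mid [([0.631, 0.11, 0.053], 0.56)]
  blank_edge_foot [([0.612, -0.047, 0.052], 0.81)]
  offcut [([0.468, -0.04, 0.039], 0.53)]
  cleat [([0.622, 0.014, 0.035], 0.6)]
side [-0.185  0.959  1.314]
  blank [([0.574, -0.064, 0.051], 0.9)]
  blank_line [([0.599, 0.183, 0.053], 0.79), ([0.624, 0.106, 0.049], 0.62)]
  blank_edge_mid [([0.627, 0.107, 0.05], 0.55), ([0.572, -0.068, 0.052], 0.37)]
  blank_edge_foot [([0.609, -0.05, 0.05], 0.66)]
  offcut [([0.47, -0.037, 0.037], 0.64)]
  cleat [([0.628, 0.015, 0.035], 0.7)]
```

View pics/f2.png

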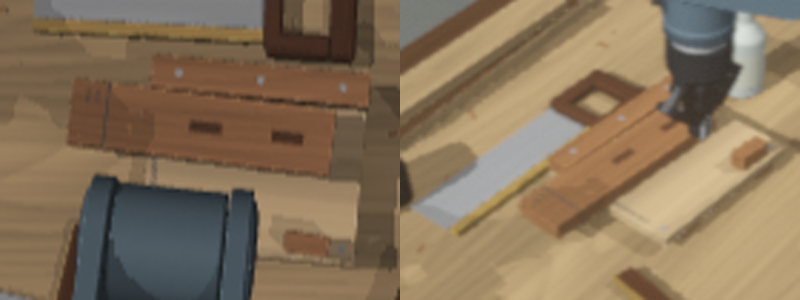

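The blank lies against the cleat, with its end and the pencil line (105, 110) past the board's left end. The foot end may have a slight angular gap (about 1° by the edge slopes). I'll do a second push nearer the foot and compare the contact position.

```bash
python3 -m handwheel '{"linear":[[0.027,0.03,0],[0.05,0.06,0],[0.05,0.06,0.05],[0.05,0.06,0.1],[0.05,0.06,0.14],[0.05,0.06,0.155],[0.055,0.06,0.155],[0.06,0.06,0.155],[0.065,0.06,0.155],[0.069,0.06,0.155],[0.071,0.06,0.155]],"angular":[[0,0,0],[0,0,0],[0,0,0],[0,0,0],[0,0,0],[0,0,0],[0,0,0],[0,0,0],[0,0,0],[0,0,0],[0,0,0]]}'
python3 -m handwheel '{"linear":[[0.001,0,0],[0.002,0,0]],"angular":[[0,0,0],[0,0,0]]}'
python3 -m handwheel '{"linear":[[0.001,0,0],[0.002,0,0]],"angular":[[0,0,0],[0,0,0]]}'
```

```text
clock: 28.45
position: [0.5278, 0.0143, 0.0433]
eef_rot: [[0.996, -0.085, 0.001], [-0.085, -0.996, -0.0], [0.001, 0.0, -1.0]]
ft_force: [0.1, 0.3, -0.7]
opening: -0.0
finger_force: 0.0
clock: 28.7
position: [0.529, 0.0142, 0.0427]
eef_rot: [[0.996, -0.085, -0.0], [-0.085, -0.996, 0.0], [-0.0, -0.0, -1.0]]
ft_force: [0.3, -0.5, 0.1]
opening: -0.0001
finger_force: 0.0
clock: 28.95
position: [0.5311, 0.014, 0.0427]
eef_rot: [[0.996, -0.085, -0.0], [-0.085, -0.996, 0.0], [-0.0, -0.0, -1.0]]
ft_force: [1.3, 0.6, -0.6]
opening: 0.0001
finger_force: 0.0
```

```bash
for i in 1 2 3 4; do python3 -m handwheel '{"linear":[[0.001,0,0],[0.0015,0,0]],"angular":[[0,0,0],[0,0,0]]}' | egrep 'position|ft_'; done
```

```text
position: [0.5327, 0.0139, 0.0428]
ft_force: [-0.4, 0.1, -0.7]
position: [0.5342, 0.0137, 0.0428]
ft_force: [-0.9, 0.4, -0.3]
position: [0.5357, 0.0136, 0.0428]
ft_force: [-0.7, -0.2, 0.7]
position: [0.5359, 0.0136, 0.0426]
ft_force: [-5.9, -0.0, 4.0]
```

```bash
python3 -m handwheel '{"linear":[[0.001,0,0],[0.002,0,0],[0.002,0,0]],"angular":[[0,0,0],[0,0,0],[0,0,0]]}' | egrep 'position|ft_'
python3 -m handwheel '{"linear":[[-0.003,0,0],[-0.01,0,0],[-0.022,0,0],[-0.022,0,-0.05],[-0.04,0,-0.1],[-0.06,0,-0.15],[-0.1,0,-0.2],[-0.14,0,-0.22],[-0.17,0.03,-0.22],[-0.17,0.08,-0.22],[-0.17,0.13,-0.22],[-0.17,0.17,-0.22]],"angular":[[0,0,0],[0,0,0],[0,0,0],[0,0,0],[0,0,0],[0,0,0],[0,0,0],[0,0,0],[0,0,0],[0,0,0],[0,0,0],[0,0,0]]}'
python3 - <<'E'
from h import *
det(["blank","blank_line","blank_edge_mid","blank_edge_foot","offcut","cleat","sawing_board"],cams=("top","side"),save="g")
i=cv2.imread('pics/g_top.png')[160:240,200:330]
cv2.imwrite('pics/g2.png',cv2.resize(i,None,fx=6,fy=6,interpolation=cv2.INTER_CUBIC))
E
```

```text
position: [0.539, 0.0132, 0.0426]
ft_force: [-2.4, 0.1, -0.4]
clock: 31.82
position: [0.3544, -0.1429, 0.2627]
eef_rot: [[0.996, -0.085, 0.001], [-0.085, -0.996, -0.001], [0.001, 0.001, -1.0]]
ft_force: [-0.1, 0.1, -0.1]
opening: -0.0003
finger_force: 0.0
top [0.459 0.015 1.494]
  blank [([0.58, -0.064, 0.055], 0.8)]
  blank_line [([0.599, 0.185, 0.056], 0.59), ([0.457, -0.379, -0.001], 0.3)]
  blank_edge_mid [([0.695, 0.009, 0.001], 0.69), ([0.627, 0.115, 0.053], 0.63)]
  blank_edge_foot [([0.616, -0.047, 0.053], 0.89)]
  offcut []
  cleat [([0.623, 0.013, 0.038], 0.92), ([0.379, 0.5, -0.006], 0.35)]
  sawing_board [([0.555, 0.024, 0.002], 0.77)]
side [-0.185  0.959  1.314]
  blank [([0.58, -0.067, 0.05], 0.78)]
  blank_line [([0.598, 0.185, 0.052], 0.9)]
  blank_edge_mid [([0.631, 0.109, 0.047], 0.68), ([0.46, -0.384, 0.0], 0.53)]
  blank_edge_foot [([0.614, -0.05, 0.052], 0.73)]
  offcut [([0.597, 0.182, 0.053], 0.73), ([0.468, -0.039, 0.033], 0.46)]
  cleat [([0.622, 0.016, 0.036], 0.77)]
  sawing_board [([0.558, 0.019, -0.001], 0.83)]
```

View pics/g2.png

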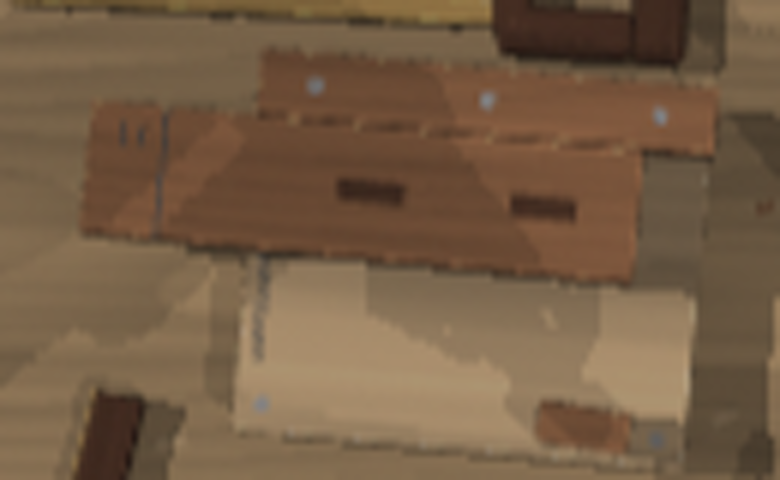

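The crop shows the blank against the cleat, with the edge line from (260,115) to (640,150). The second push did rotate the foot end in, and it ended while still sliding (2 N). So I'll make a firm push at mid-length, easing the tip upward to avoid pressing the blank down.

```bash
python3 -m handwheel '{"linear":[[0.04,-0.045,0],[0.08,-0.09,0],[0.12,-0.14,0],[0.155,-0.192,0.02],[0.155,-0.192,0.08],[0.155,-0.192,0.14],[0.155,-0.192,0.19],[0.155,-0.192,0.211],[0.16,-0.192,0.211],[0.165,-0.192,0.211],[0.168,-0.192,0.211]],"angular":[[0,0,0],[0,0,0],[0,0,0],[0,0,0],[0,0,0],[0,0,0],[0,0,0],[0,0,0],[0,0,0],[0,0,0],[0,0,0]]}' | egrep 'posi|ft_'
for i in 1 2 3 4 5; do python3 -m handwheel '{"linear":[[0.001,0,0],[0.002,0,-0.0005],[0.002,0,-0.0005]],"angular":[[0,0,0],[0,0,0],[0,0,0]]}' | egrep 'position|ft_'; done
```

```text
position: [0.5408, 0.0351, 0.0535]
ft_force: [-5.4, 0.3, 3.7]
position: [0.5408, 0.0353, 0.0525]
ft_force: [-2.8, -0.2, 2.2]
position: [0.5411, 0.0353, 0.0522]
ft_force: [-8.4, -0.6, 3.4]
position: [0.5411, 0.0353, 0.0522]
ft_force: [-13.4, 0.0, 8.1]
position: [0.5411, 0.0353, 0.0522]
ft_force: [-20.3, -1.3, 12.5]
position: [0.5411, 0.0353, 0.0522]
ft_force: [-25.3, -0.5, 16.0]
```

```bash
python3 -m handwheel '{"linear":[[-0.01,0,0],[-0.022,0,0],[-0.022,-0.03,0],[-0.022,-0.06,0],[-0.017,-0.06,0],[-0.012,-0.06,0],[-0.009,-0.06,0],[-0.009,-0.06,0]],"angular":[[0,0,0],[0,0,0],[0,0,0],[0,0,0],[0,0,0],[0,0,0],[0,0,0],[0,0,0]]}' | egrep 'posi|ft_'
for i in 1 2 3 4; do python3 -m handwheel '{"linear":[[0.001,0,0],[0.002,0,-0.0005],[0.002,0,-0.0005]],"angular":[[0,0,0],[0,0,0],[0,0,0]]}' | egrep 'position|ft_'; done
```

```text
position: [0.5453, 0.0944, 0.0542]
ft_force: [0.9, -0.4, 0.5]
position: [0.5455, 0.0946, 0.0541]
ft_force: [-4.1, -2.0, 2.3]
position: [0.5455, 0.0946, 0.0541]
ft_force: [-11.4, -2.8, 4.9]
position: [0.5455, 0.0946, 0.0542]
ft_force: [-17.2, -1.7, 9.5]
position: [0.5456, 0.0946, 0.0542]
ft_force: [-23.1, -1.7, 12.8]
```

```bash
python3 -m handwheel '{"linear":[[-0.01,0,0],[-0.024,0,0],[-0.024,0.05,0],[-0.024,0.098,0],[-0.018,0.098,0],[-0.012,0.098,0],[-0.008,0.098,0],[-0.008,0.098,0]],"angular":[[0,0,0],[0,0,0],[0,0,0],[0,0,0],[0,0,0],[0,0,0],[0,0,0],[0,0,0]]}' | egrep 'posi|ft_'
for i in 1 2 3 4; do python3 -m handwheel '{"linear":[[0.001,0,0],[0.002,0,-0.0005],[0.002,0,-0.0005]],"angular":[[0,0,0],[0,0,0],[0,0,0]]}' | egrep 'clock|position|ft_'; done
```

```text
position: [0.5371, -0.0015, 0.0562]
ft_force: [1.0, 0.6, 1.5]
clock: 39.75
position: [0.5382, -0.0023, 0.0565]
ft_force: [-2.3, 1.6, -0.6]
clock: 40.12
position: [0.5383, -0.0023, 0.0565]
ft_force: [-7.9, 0.0, 3.2]
clock: 40.5
position: [0.5383, -0.0023, 0.0565]
ft_force: [-13.9, 1.5, 7.6]
clock: 40.88
position: [0.5384, -0.0023, 0.0565]
ft_force: [-19.7, 0.8, 11.4]
```

All three push points are solid and collinear (4.2°, matching the cleat), so the edge is tight. I'll retreat and hand in.

```bash
python3 -m handwheel '{"linear":[[-0.004,0,0],[-0.01,0,0],[-0.025,0,0],[-0.025,0,-0.04],[-0.025,0,-0.09],[-0.04,0,-0.14],[-0.08,0,-0.19],[-0.12,0,-0.2],[-0.16,0,-0.2],[-0.18,0,-0.2],[-0.18,0,-0.2]],"angular":[[0,0,0],[0,0,0],[0,0,0],[0,0,0],[0,0,0],[0,0,0],[0,0,0],[0,0,0],[0,0,0],[0,0,0],[0,0,0]]}' | egrep 'posi|ft_'
python3 - <<'E'
from h import *
det(["blank","blank_line","blank_edge_mid","blank_edge_foot","offcut"],save="k")
cv2.imwrite('pics/k2.png',cv2.resize(cv2.imread('pics/k_top.png')[160:240,200:330],None,fx=6,fy=6,interpolation=cv2.INTER_CUBIC))
E
```

```text
position: [0.3654, 0.0119, 0.2591]
ft_force: [0.6, -0.1, 0.5]
side [-0.185  0.959  1.314]
  blank [([0.579, -0.066, 0.052], 0.79), ([0.457, -0.382, 0.001], 0.42)]
  blank_line [([0.597, 0.183, 0.055], 0.55)]
  blank_edge_mid [([0.469, -0.04, 0.036], 0.62)]
  blank_edge_foot [([0.614, -0.049, 0.054], 0.75)]
  offcut [([0.473, -0.042, 0.036], 0.71), ([0.63, 0.107, 0.047], 0.63)]
top [0.459 0.015 1.494]
  blank [([0.579, -0.064, 0.055], 0.91)]
  blank_line [([0.597, 0.182, 0.056], 0.64)]
  blank_edge_mid [([0.626, 0.113, 0.055], 0.79), ([0.46, -0.38, -0.001], 0.27)]
  blank_edge_foot [([0.62, -0.046, 0.05], 0.73), ([0.555, 0.022, 0.002], 0.53)]
  offcut [([0.472, -0.039, 0.043], 0.68)]
```

View pics/k2.png

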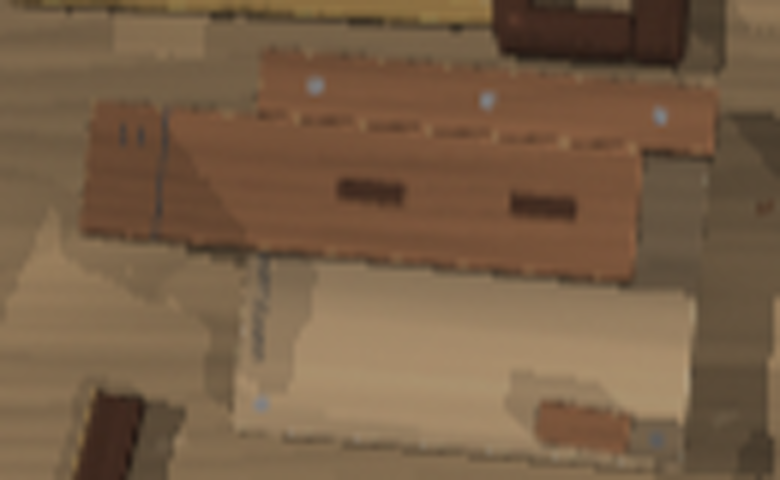

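The blank is flush along the cleat from (260,115) to (640,150). The pencil line at (160,175) is past the board's end at (240,300), and the offcut is undisturbed.

```bash
python3 -c "
from rig import robot
print(robot.job_done())"
```

```text
the job is handed in; nothing more can be done
None
```

The blank was tipped to the left and let down gently; it now lies flat with its pencil-marked end past the board's left end and its long edge tight against the cleat, nothing else seen to have moved, and the job was handed in at about 42 s (verdict not shown).

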